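# Check in a sample jar at the code reader

### The arm

A 6-joint arm with a two-finger parallel gripper is mounted at the origin on the work surface. World frame = base frame: x ahead of the robot, y to its left, z up, the work surface at z = 0. Lengths are in mm, angles in rad, forces in N, time in s.
With the tool pointing down it reaches from about 275 to 1000 mm from the base axis. Payload 8.4 kg.
Tool frame: the origin (TCP) lies midway between the tips of the shut fingers; the grasp point (between the pads) lies 19 mm behind it; z points along the fingers, y is the line along which they close (so a half turn about z gives the same grasp; the last joint's range is limited). The gripper opens to 85 mm and grips with 20 to 120 N. Pads are 22 mm wide; open, the fingers measure 114 mm over their backs; the gripper's body (76 mm by 85 mm) begins 54 mm behind the grasp point. The pads swing forward as they close: fully open they stand 13 mm farther back than shut.
Start: joints at [1.148, 0.353, 1.633, -0, 1.155, -0.002], TCP at [255.306, 570.48, 231.281] pointing down, gripper open.
Joint ranges: [-2.63, 2.63], [-0.92, 2.1], [0.06, 2.66], [-1.3, 4.44], [0, 2.69], [-3.02, 3.02]. Speed limits (rad/s): [2.22, 2.22, 2.79, 3.14, 3.14, 3.14].

### API

Orientations are given as [roll, pitch, yaw] about the fixed x, y, z axes, in that order (R = Rz(yaw) Ry(pitch) Rx(roll)).
In Python, from rig import r, cams gives the robot as it stands. The module is installed in compiled form; this text tells all that it offers.
- The arm moves only by the tool send_rows, never from a script. Its argument "targets" is one flat list of numbers, 7 for each row, row after row: the shift along the tool's x, y, z in m, then the turn, a rotation vector about the tool's x, y, z in rad, then the opening, from -1 (shut) to 1 (fully open). In form: [tx, ty, tz, wx, wy, wz, fingers, tx, ty, tz, wx, wy, wz, fingers, ...]. A call has 1 to 12 rows; each row is the pose to reach, as a shift and turn from the pose commanded when the call began, along the tool's axes at that moment; what a row does not reach only later rows make up. A row lasts 1/12 s, in which the tool goes at most 41.7 mm and 7.16 degrees, less where a joint would pass 70% of its speed; a pose out of reach is approached as far as the arm can. A call with a gripper value outside its range is refused whole. The fingers move at their own pace and stop on an object; "grip_force" is the grip in N (left out, the last holds). Time passes only in rows, so rows that repeat a pose let the fingers close. It gives the time, the measured TCP pose, the force, the opening and the grip force at its end, in the units of the state.
- r.sense(): the state, without advancing time (a new reading comes with each control period).
- cams.grab_frame(name): name is "side" or "top" or "wrist"; returns a dict with "color" (400x640x3 uint8, blue, green, red), "fx", "fy", "cx", "cy" (pixels), "xyz" and "attitude" of the camera in the world. Camera axes: x right, y down, z forward; pixel columns grow to the right and rows downward; lengths in mm; the calibration is good to about 2 mm. A picture is of the moment at which its call begins. There is no depth.
- r.sign_off(): hands the job in; it is judged then, once.
The state is a dict: "clock": time; "qpos": joint angles; "qvel": joint speeds; "joint_efforts": joint torques, N m; "eef_pos": TCP position; "tcp_rot": TCP orientation; "contact_force": force on the tool from outside, world axes, zero at the start; "wrist_torque": the same for the moment, N m; "opening": opening from 0.0 (shut) to 1.0 (fully open); "grasp_force": force on a finger pad.
Only numpy, scipy, OpenCV 4.12 (cv2) and the standard library are available. Lean on these libraries where they do the work, as an engineer would, in place of code of your own. Each camera call takes 0.05 s, during which the arm holds its last target. There are 200 camera calls.

### The job

The code reader's plate is blocked by a closed tip case: first stack that case squarely on top of the column of two like cases, without shifting the column. Then stand the labelled jar upright in the middle of the reader's round pad, with its label turned to face the reader's window squarely. Never tip the jar over, and leave the bottles, the beaker and the tin where they stand.

Things in the scene. Friction and masses are not known exactly. Their poses are not given: they have to be found in the camera images.
- case_new: the closed grey tip case that lies on the reader's plate, over its pad: a box 116 x 62 x 48 mm (x, y, z) with a flat lid; origin at the centre of its underside, x along its length. Half a turn makes no difference. About 0.22 kg
- case_mid: the upper of the two cases of the column, the same kind and size (116 x 62 x 48 mm); origin at the centre of its underside, x along its length; its top is 48 mm above its origin, about 96 mm above the bench. Loose
- case_low: the lower case of the column, the same kind and size, standing on the bench; origin at the centre of its underside, x along its length. Loose
- jar: the labelled sample jar: an upright cylinder 110 mm high, the only jar with a paper seal strip over its cap. Amber glass body 58 mm in diameter, from 78 mm up a screw cap 60 mm in diameter (solid with the jar; hold it by the cap). Origin at the centre of its underside, z up its axis; its own +x points out through the middle of the label. About 0.26 kg
- jar_label (a point): middle of the jar's label: a white paper patch with black bars, 80 degrees wide, on the jar's side, 29 mm from the axis along the jar's +x, 40 mm above its underside. A white strip 16 mm wide runs from the label up over the cap to the cap's centre, so that from above it points the way the label faces
- reader: the code reader, fixed to the bench: a plain grey base plate 210 x 110 x 8 mm with an upright block 60 (x) x 110 (y) mm at one end, 110 mm high. Origin under the pad's centre, at bench height; the plate reaches from x = -60 to +150 mm, the block from x = +90 to +150 mm; its own +x points from the pad to the block
- reader_pad (a point): centre of the reader's round pad (80 mm in diameter, white with a black rim), on the plate's upper face, 8 mm above the bench
- reader_window (a point): centre of the dark window, 74 x 50 mm, in the block's face that looks at the pad; 90 mm from the pad's axis, 62 mm above the bench
- bottle_a: bystander: a clear bottle with a blue cap, 56 mm in diameter, 150 mm high; origin at the centre of its underside; to be left alone
- bottle_b: bystander: another such bottle; to be left alone
- beaker: bystander: an empty glass beaker, 68 mm in diameter, 85 mm high; origin at the centre of its underside; to be left alone
- tin: bystander: a flat aluminium pen tin, 60 x 180 x 35 mm (x, y, z); origin at the centre of its underside; to be left alone
Mind the look-alikes: they are no part of the job. What is shaped like the jar but pink is not meant.

How it is judged (in metres and radians):
On the way, in this order (a step that is already met when the one before it is completed fails the run):
1. the case from the reader's plate lies squarely on the column of two, released (horizontal distance between case_new and case_mid below 0.009 m and z of case_new in the frame of case_mid between 0.044 and 0.052 m and angle between the x axis of case_new and the x axis of case_mid, either way round below 0.1 rad and angle between each of case_new, case_mid's own z axis and vertical below 0.05 rad and horizontal distance between case_mid and case_low below 0.009 m and z of case_mid in the frame of case_low between 0.044 and 0.052 m and angle between the x axis of case_mid and the x axis of case_low, either way round below 0.1 rad and distance of case_low from where it was at the start of the episode below 0.025 m and contact force between the fingers and case_new below 0.1 N and linear speed of case_new below 0.02 m/s), for 0.2 s.
2. the jar stands upright on the reader's pad, label to the window, released (horizontal distance between jar and reader_pad below 0.015 m and z of jar in the frame of reader_pad between -0.004 and 0.004 m and angle between jar's own z axis and vertical below 0.05 rad and angle between the x axis of jar and the x axis of reader, either way round below 0.25 rad and horizontal distance between jar_label and reader_window below 0.085 m and contact force between the fingers and jar below 0.1 N and linear speed of jar below 0.02 m/s and angular speed of jar below 0.1 rad/s), for 0.2 s.
At the end, for the whole second after the job is handed in: Three cases in one column: each within 9 mm and 0.10 rad of the one below, level, the lowest moved under 25 mm. Jar upright on the reader's plate within 15 mm of the pad's centre, its label facing the window within 0.25 rad. All released and at rest (all of step 1 and all of step 2); the robot touches nothing.
It fails at once if the jar is tipped over (more than 0.6 rad) (angle between jar's own z axis and vertical above 0.6 rad).
It fails at once if a bystander bottle is shifted by more than 30 mm (distance of bottle_a from where it was at the start of the episode above 0.03 m).
It fails at once if a bystander bottle is shifted by more than 30 mm (distance of bottle_b from where it was at the start of the episode above 0.03 m).
It fails at once if a bystander beaker is shifted by more than 30 mm (distance of beaker from where it was at the start of the episode above 0.03 m).
It fails at once if a bystander tin is shifted by more than 30 mm (distance of tin from where it was at the start of the episode above 0.03 m).
It also fails if it takes over 64 s, if anything falls off the work surface, if the arm or the gripper's body presses on something with over 40 N, if the wrist force passes 120 N, or if a joint passes its speed limit or range.

## Working session

There is one attempt and no reset: what is moved stays moved. The work goes in short steps, Python scripts to look and compute and a tool call to move; the robot and the scene stay as the last step left them, time stands still between calls to the robot, and variables do not carry over. Pictures are saved under pics/ and viewed, at most 12 in all, crops included, and the job is handed in when it is done.

Besides the shell and the picture viewer there is one more tool, called after "Call:" as name(argument=value, ...) on one line, values as JSON. send_rows: Moves the arm, as the interface text tells. Its arguments: {"type":"object","properties":{"targets":{"type":"array"},"grip_force":{"type":"number"}},"required":["targets"]}

```bash
mkdir -p pics
cat > h.py <<'E'
import numpy as np, cv2
from rig import r, cams
from scipy.spatial.transform import Rotation as R
def grab(n,f=None):
    d=cams.grab_frame(n)
    if f: cv2.imwrite('pics/'+f,d['color'])
    return d
def rot(a): return R.from_euler('xyz',a).as_matrix()
def ray(d,u,v):
    k=rot(d['attitude'])@np.array([(u-d['cx'])/d['fx'],(v-d['cy'])/d['fy'],1.])
    return np.array(d['xyz'],float),k/np.linalg.norm(k)
def plane(d,u,v,z):
    o,k=ray(d,u,v); return o+k*(z-o[2])/k[2]
def tri(d1,p1,d2,p2):
    o1,k1=ray(d1,*p1);o2,k2=ray(d2,*p2)
    s=np.linalg.lstsq(np.c_[k1,-k2],o2-o1,rcond=None)[0]
    a=o1+k1*s[0];b=o2+k2*s[1]
    return (a+b)/2,np.linalg.norm(a-b)
def proj(d,P):
    c=rot(d['attitude']).T@(np.array(P)-np.array(d['xyz']))
    return c[0]/c[2]*d['fx']+d['cx'],c[1]/c[2]*d['fy']+d['cy']
E
python3 - <<'E'
from h import *
for n in('top','side','wrist'):
    d=grab(n,n+'0.png'); print(n,d['attitude'],d['xyz'],d['fx'],d['cx'],d['cy'])
s=r.sense();print({k:np.round(v,3) for k,v in s.items()})
a=[cv2.imread(f'pics/{n}0.png') for n in('top','side','wrist')]
E
```

```text
top [-2.91527192  0.00401439 -1.59681767] [ 306.06215152  -27.13374269 1265.36583701] 450.2453061516008 321.76787365666183 202.39564837811017
side [-2.44043419 -0.0181362  -3.03359404] [518.65056919 580.23215094 749.05630581] 412.16688684300965 314.38991605545687 195.92614750859732
wrist [2.87876686e+00 2.29075091e-03 1.14983032e+00] [196.97703663 596.94175083 373.39640252] 356.4025275860659 319.151657130072 197.5773709987111
{'clock': np.float64(0.15), 'qpos': array([ 1.148,  0.354,  1.634,  0.   ,  1.155, -0.002]), 'qvel': array([ 0.002, -0.002, -0.002, -0.001, -0.   ,  0.001]), 'joint_efforts': array([-0.0000e+00, -6.0563e+01, -3.4234e+01, -0.0000e+00,  6.0000e-03,
       -0.0000e+00]), 'eef_pos': array([255.173, 570.17 , 230.73 ]), 'tcp_rot': array([-3.141, -0.   ,  2.721]), 'contact_force': array([ 0.47 , -0.597, -0.871]), 'wrist_torque': array([ 0.038, -0.011,  0.018]), 'grasp_force': np.float64(0.0), 'opening': np.float64(0.997)}
```

View pics/top0.png

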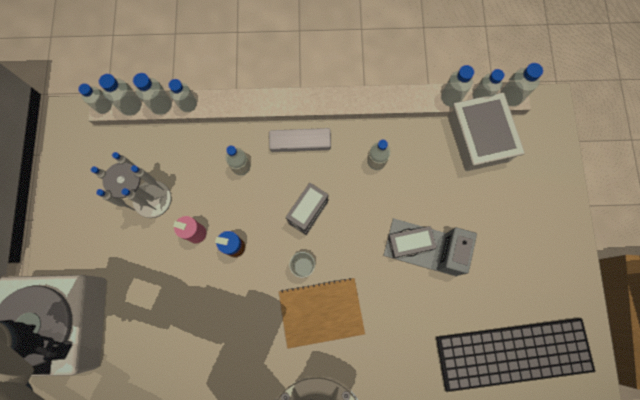

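View pics/side0.png

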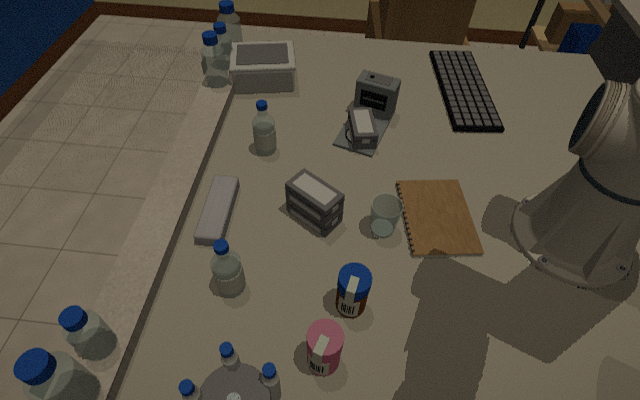

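The top view shows the column at (307,207), case_new at (412,242), the reader block at (458,250), the blue-capped jar at (229,243) with its strip pointing left, and the pink decoy at (188,229). The side view shows the same items at (315,200), (362,128), (377,95), (352,285) and (324,345).

Run:
```python
from h import *
T=grab('top');S=grab('side')
def comp(d,box,f):
    x0,y0,x1,y1=box
    m=np.zeros(d['color'].shape[:2],np.uint8)
    m[y0:y1,x0:x1]=f(d['color'][y0:y1,x0:x1].astype(int))*255
    n,l,s,c=cv2.connectedComponentsWithStats(m)
    i=1+np.argmax(s[1:,4]); 
    k=max(cv2.findContours((l==i).astype(np.uint8),0,1)[0],key=cv2.contourArea)
    return s[i],c[i],cv2.boxPoints(cv2.minAreaRect(k))
for nm,d,bs in(('T',T,[(285,180,332,237),(388,225,438,260)]),('S',S,[(284,170,346,215),(345,104,380,140)])):
    for b in bs:
        x0,y0,x1,y1=b; g=d['color'][y0:y1,x0:x1]; v=g.min(2); t,_=cv2.threshold(v,0,255,cv2.THRESH_OTSU)
        s,c,q=comp(d,b,lambda a:a.min(2)>150); print(nm,t,v.max(),s,c.round(1),q.round(1).tolist())
blue=lambda a:(a[...,0]>a[...,2]+40)
for nm,d,b in(('T',T,(210,225,250,262)),('S',S,(330,258,378,300))):
    s,c,q=comp(d,b,blue);print(nm,s,c,q.tolist())
def z(d,b,k): return cv2.resize(d['color'][b[1]:b[3],b[0]:b[2]],None,fx=k,fy=k,interpolation=cv2.INTER_CUBIC)
A=z(T,(380,180+30,480,285),4);B=z(S,(325,65,425,140),4)
C=z(T,(205,225,255,262),4);D=z(S,(325,255,375,292),4);E=z(T,(280,180,330,217+23),4);F=z(S,(280,165,330+20,215+10),4)
o=np.zeros((600,800,3),np.uint8)
o[:300,:400]=A;o[:300,400:]=B;o[300:448,:200]=C;o[450:598,:200]=D;o[300:540,200:400]=E;o[300:540,400:680]=F
cv2.imwrite('pics/m1.png',o)
```

```text
T 138.0 171 [292 189  30  34 475] [306.4 205.3] [[291.1000061035156, 215.0], [310.1000061035156, 187.5], [321.79998779296875, 195.60000610351562], [302.8999938964844, 223.10000610351562]]
T 134.0 172 [396 231  35  21 470] [412.8 241. ] [[395.20001220703125, 237.5], [427.6000061035156, 230.3000030517578], [430.70001220703125, 244.1999969482422], [398.29998779296875, 251.39999389648438]]Traceback (most recent call last):
  File "<stdin>", line 14, in <module>
  File "<stdin>", line 8, in comp
    return _wrapfunc(a, 'argmax', axis=axis, out=out, **kwds)
    return bound(*args, **kwds)
ValueError: attempt to get argmax of an empty sequence
```

```bash
cat >> h.py <<'E'
def comp(d,box,f):
    x0,y0,x1,y1=box
    m=np.zeros(d['color'].shape[:2],np.uint8)
    m[y0:y1,x0:x1]=f(d['color'][y0:y1,x0:x1].astype(int))*255
    n,l,s,c=cv2.connectedComponentsWithStats(m)
    i=1+np.argmax(s[1:,4])
    k=max(cv2.findContours((l==i).astype(np.uint8),0,1)[0],key=cv2.contourArea)
    return s[i],c[i],cv2.boxPoints(cv2.minAreaRect(k)),k
def z(d,b,k): return cv2.resize(d['color'][b[1]:b[3],b[0]:b[2]],None,fx=k,fy=k,interpolation=cv2.INTER_CUBIC)
def blue(a): return a[...,0]>a[...,2]+40
E
python3 - <<'E'
from h import *
T=grab('top');S=grab('side')
c={}
for nm,d,b,t in(('Tcol',T,(285,180,332,237),150),('Tnew',T,(388,225,438,260),150),('Scol',S,(284,170,346,215),120),('Snew',S,(345,104,380,140),120)):
    x0,y0,x1,y1=b;print(nm,np.percentile(d['color'][y0:y1,x0:x1].min(2),[50,80,90,98]))
    s,c[nm],q,_=comp(d,b,lambda a:a.min(2)>t); print(s,c[nm].round(1),q.round(1).tolist())
print(tri(T,c['Tcol'],S,c['Scol']),tri(T,c['Tnew'],S,c['Snew']))
for nm,d,b in(('T',T,(210,225,250,262)),('S',S,(330,258,378,300))):
    s,cc,q,_=comp(d,b,blue);print(nm,s,cc,q.tolist())
A=z(T,(380,210,480,285),4);B=z(S,(325,65,425,140),4)
C=z(T,(205,225,255,262),4);D=z(S,(325,255,375,292),4);E=z(T,(280,180,330,240),4);F=z(S,(280,165,350,225),4)
o=np.zeros((600,800,3),np.uint8)
o[:300,:400]=A;o[:300,400:]=B;o[300:448,:200]=C;o[450:598,:200]=D;o[300:540,200:400]=E;o[300:540,400:680]=F
cv2.imwrite('pics/m1.png',o)
E
```

```text
Tcol [125. 130. 165. 167.]
[292 189  30  34 475] [306.5 205.3] [[291.20001220703125, 215.10000610351562], [310.29998779296875, 187.3000030517578], [322.0, 195.39999389648438], [302.8999938964844, 223.10000610351562]]
Tnew [118. 165. 167. 169.]
[396 231  35  21 474] [412.7 241. ] [[395.0, 237.39999389648438], [427.79998779296875, 230.60000610351562], [430.79998779296875, 244.60000610351562], [398.0, 251.5]]
Scol [ 73.  107.2 112.  115. ]Traceback (most recent call last):
  File "<stdin>", line 6, in <module>
  File "h.py", line 27, in comp
    i=1+np.argmax(s[1:,4])
        ~~~~~~~~~^^^^^^^^^
    return _wrapfunc(a, 'argmax', axis=axis, out=out, **kwds)
    return bound(*args, **kwds)
ValueError: attempt to get argmax of an empty sequence
```

Run:
```python
from h import *
T=grab('top');S=grab('side')
c={}
A=z(T,(380,210,480,285),4);B=z(S,(325,65,425,140),4)
C=z(T,(205,225,255,262),4);D=z(S,(325,255,375,292),4);E=z(T,(280,180,330,240),4);F=z(S,(280,165,350,225),4)
o=np.zeros((600,800,3),np.uint8)
o[:300,:400]=A;o[:300,400:]=B;o[300:448,:200]=C;o[450:598,:200]=D;o[300:540,200:400]=E;o[300:540,400:680]=F
cv2.imwrite('pics/m1.png',o)
for nm,d,b,t in(('Tcol',T,(285,180,332,237),150),('Tnew',T,(388,225,438,260),150),('Scol',S,(284,170,346,215),98),('Snew',S,(345,104,380,140),98)):
    x0,y0,x1,y1=b
    s,c[nm],q,_=comp(d,b,lambda a:a.min(2)>t); print(nm,s,c[nm].round(1),q.round(1).tolist())
print(tri(T,c['Tcol'],S,c['Scol']),tri(T,c['Tnew'],S,c['Snew']))
for nm,d,b in(('T',T,(210,225,250,262)),('S',S,(330,258,378,300))):
    s,cc,q,_=comp(d,b,blue);print(nm,s,cc,q.tolist())
```

```text
Tcol [292 189  30  34 476] [306.5 205.3] [[291.20001220703125, 215.10000610351562], [310.20001220703125, 187.3000030517578], [321.8999938964844, 195.3000030517578], [302.8999938964844, 223.0]]
Tnew [396 231  35  21 471] [412.7 241. ] [[395.1000061035156, 237.39999389648438], [427.3999938964844, 230.1999969482422], [430.5, 244.1999969482422], [398.20001220703125, 251.39999389648438]]
Scol [293 173  44  32 611] [314.5 188.4] [[292.20001220703125, 183.1999969482422], [301.0, 170.0], [336.29998779296875, 193.5], [327.5, 206.6999969482422]]
Snew [354 110  20  23 329] [362.9 120.7] [[352.79998779296875, 110.30000305175781], [366.8999938964844, 106.80000305175781], [373.0, 131.0], [358.8999938964844, 134.5]]
(array([568.27838554,  11.26749667,  97.30420001]), np.float64(0.05123434121120199)) (array([ 471.10283151, -271.97266588,   57.59751132]), np.float64(0.4694993585198668))
T [217 231  23  23 350] [229.15714286 242.53428571] [[217.0, 231.0], [239.0, 231.0], [239.0, 253.0], [217.0, 253.0]]
S [339 263  33  37 688] [355.78924419 277.26889535] [[331.96649169921875, 279.7435302734375], [350.6654052734375, 255.4349822998047], [379.081787109375, 277.293701171875], [360.38287353515625, 301.60223388671875]]
```

View pics/m1.png

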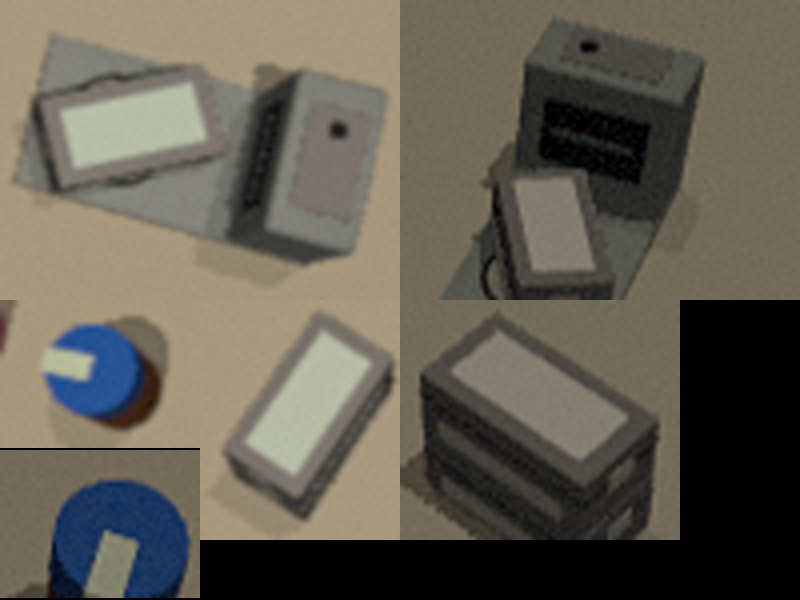

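The crops show both lid panels clear and centred (column ~(306,205), case_new ~(413,241)). The strip on the blue cap runs left from the cap's centre at ~(229,243). The measured lid heights of 97 and 58 mm fit the expected 96 and 56.

Run:
```python
from h import *
T=grab('top');S=grab('side')
for nm,d,b,t,h in(('Tcol',T,(285,180,332,237),150,96),('Scol',S,(284,170,346,215),95,96),('Tnew',T,(388,225,438,260),150,56),('Snew',S,(345,104,380,140),95,56)):
    s,c,q,k=comp(d,b,lambda a:a.min(2)>t)
    k=k[:,0].astype(float)
    P=np.array([plane(d,u,v,h)[:2] for u,v in k])
    (cx,cy),(w,l),a=cv2.minAreaRect(P.astype(np.float32))
    Q=cv2.boxPoints(((cx,cy),(w,l),a)); e=max((Q[1]-Q[0],Q[2]-Q[1]),key=np.linalg.norm)
    m=P-plane(d,*c,h)[:2]; 
    print(nm,plane(d,*c,h).round(1),np.round([cx,cy,w,l],1),'yaw',np.degrees(np.arctan2(e[1],e[0]))%180)
# reader: block top corners, plate corners
f=lambda x,y:(380+x/4-.4,210+y/4-.4)
print('block top',[plane(T,*f(*p),110)[:2].round(0).tolist() for p in((302,70),(387,92),(352,252),(268,236))])
print('plate',[plane(T,*f(*p),8)[:2].round(0).tolist() for p in((52,33),(13,184))])
m=comp(T,(210,225,250,262),blue)
s=comp(T,(210,225,240,262),lambda a:a.min(2)>130)
print('strip',s[0],s[1]);
```

```text
Tcol [568.4  11.3  96. ] [568.8  11.1  38.3  90.3] yaw 145.0996
Scol [568.3  10.2  96. ] [569.2   9.2  39.9  91.7] yaw 144.95204
Tnew [ 471.  -272.5   56. ] [ 471.  -272.8   38.6   89.4] yaw 100.25687
Snew [ 471.5 -273.7   56. ] [ 471.6 -274.5   39.3   89.8] yaw 100.93726
block top [[497.0, -374.0], [481.0, -427.0], [379.0, -395.0], [391.0, -342.0]]
plate [[545.0, -230.0], [439.0, -196.0]]
strip [215 236  13   9  77] [220.93506494 240.31168831]
```

```bash
cat > goal.py <<'E'
import sys; from h import *
a=list(map(float,sys.argv[1:])); s=r.sense()
for i in range(0,len(a),4):
    x,y,zz,w=a[i:i+4]
    C=rot(s['tcp_rot']); G=rot([np.pi,0,np.radians(w)])
    print('shift m',(C.T@(np.array([x,y,zz])-s['eef_pos'])/1000).round(4),'turn',R.from_matrix(C.T@G).as_rotvec().round(4))
print(s['clock'],np.round(s['eef_pos'],1),np.degrees(s['tcp_rot']).round(2),s['qpos'].round(2),'open',s['opening'],s['grasp_force'],s['contact_force'].round(1))
E
python3 goal.py 376 150 240 125 471.2 -273 180 100.5
```

```text
shift m [-0.2819 -0.3345 -0.0087] turn [-0.      0.      0.5392]
shift m [-0.5416 -0.6817  0.0513] turn [-0.      0.      0.9668]
0.55 [255.3 570.5 231.3] [-180.      0.    155.89] [ 1.15  0.35  1.63 -0.    1.16 -0.  ] open 0.9954370983633035 0.0 [ 1.7  0.2 -0.1]
```

Call:
send_rows(targets=[-0.282, -0.3345, -0.009, 0, 0, 0.539, 1, -0.282, -0.3345, -0.009, 0, 0, 0.539, 1, -0.282, -0.3345, -0.009, 0, 0, 0.539, 1, -0.282, -0.3345, -0.009, 0, 0, 0.539, 1, -0.282, -0.3345, -0.009, 0, 0, 0.539, 1, -0.282, -0.3345, -0.009, 0, 0, 0.539, 1, -0.282, -0.3345, -0.009, 0, 0, 0.539, 1, -0.282, -0.3345, -0.009, 0, 0, 0.539, 1, -0.282, -0.3345, -0.009, 0, 0, 0.539, 1, -0.282, -0.3345, -0.009, 0, 0, 0.539, 1, -0.282, -0.3345, -0.009, 0, 0, 0.539, 1, -0.282, -0.3345, -0.009, 0, 0, 0.539, 1])

```text
clock: 1.55
eef_pos: [376.8, 146.7, 240.7]
tcp_rot: [3.141, 0.001, 2.178]
contact_force: [0.5, 0.1, 0.2]
opening: 0.997
grasp_force: 0.0
```

```bash
python3 goal.py 471.2 -273 190 100.5
```

```text
shift m [-0.3984 -0.1621  0.0511] turn [0.0006 0.0012 0.4244]
1.55 [376.8 146.7 240.7] [1.7998e+02 8.0000e-02 1.2482e+02] [ 0.37 -0.01  2.06 -0.    1.09 -0.24] open 0.9967746691088566 0.0 [0.5 0.1 0.2]
```

Call:
send_rows(targets=[-0.398, -0.162, 0.05, 0, 0, 0.424, 1, -0.398, -0.162, 0.05, 0, 0, 0.424, 1, -0.398, -0.162, 0.05, 0, 0, 0.424, 1, -0.398, -0.162, 0.05, 0, 0, 0.424, 1, -0.398, -0.162, 0.05, 0, 0, 0.424, 1, -0.398, -0.162, 0.05, 0, 0, 0.424, 1, -0.398, -0.162, 0.05, 0, 0, 0.424, 1, -0.398, -0.162, 0.05, 0, 0, 0.424, 1, -0.398, -0.162, 0.05, 0, 0, 0.424, 1, -0.398, -0.162, 0.05, 0, 0, 0.424, 1, -0.398, -0.162, 0.05, 0, 0, 0.424, 1, -0.398, -0.162, 0.05, 0, 0, 0.424, 1])

```text
clock: 2.55
eef_pos: [472.7, -271.6, 189.7]
tcp_rot: [3.141, 0.001, 1.755]
contact_force: [-0.1, 0.7, 0.6]
opening: 0.998
grasp_force: 0.0
```

```bash
python3 goal.py 471.2 -273 190 100.5
python3 - <<'E'
from h import *
d=grab('wrist','w1.png'); print(d['xyz'],d['attitude'])
q,c,b,k=comp(d,(0,0,640,400),lambda a:a.min(2)>150)
print(q,c,b)
E
```

```text
shift m [-0.0011 -0.0017 -0.0003] turn [0.0002 0.0006 0.0009]
2.55 [ 472.7 -271.6  189.7] [1.7999e+02 3.0000e-02 1.0055e+02] [-0.52  0.27  1.85 -0.    1.02 -0.71] open 0.9980206703014336 0.0 [-0.1  0.7  0.6]
[ 462.0889035  -207.30151765  332.41306235] [ 2.87773966e+00 -3.75111929e-04  1.84048397e-01]
[  344     0   296   341 53016] [531.41097027 136.40259544] [[344.   0.]
 [639.   0.]
 [639. 340.]
 [344. 340.]]
```

View pics/w1.png

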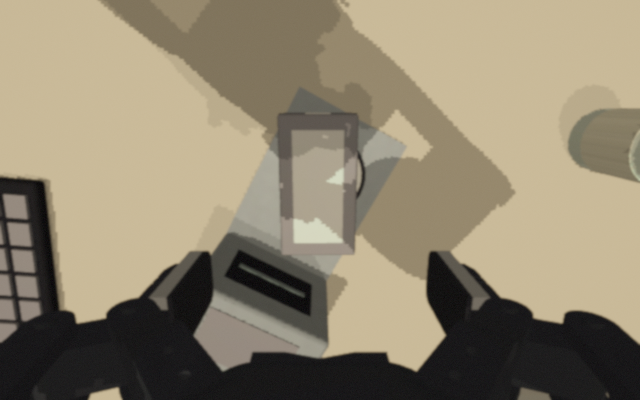

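The wrist view shows the case centred between the fingers: lid panel corners at about (294,130), (344,130), (345,244) and (294,244), and the block at (270,290) well aside.

```bash
python3 - <<'E'
from h import *
d=grab('wrist')
print([plane(d,*p,56)[:2].round(1).tolist() for p in((294,130),(344,130),(345,244),(293,244),(319,187))])
P=np.mean([plane(d,*p,56) for p in((294,130),(344,130),(345,244),(293,244))],0);print(P)
T=grab('top'); print(tri(d,proj(d,P),T,(412.7,241)))
E
python3 goal.py 471.2 -273 100 100.5 471.2 -273 21 100.5
```

```text
[[446.3, -229.4], [483.8, -222.3], [503.5, -313.8], [460.9, -321.8], [473.3, -269.9]]
[ 473.63133556 -271.82004961   56.        ]
(array([ 474.66872031, -277.79404317,   29.97011367]), np.float64(0.5853756773017161))
shift m [-0.0054 -0.0012  0.0901] turn [-0.0006 -0.0012  0.0038]
shift m [-0.0055 -0.0011  0.1691] turn [-0.0006 -0.0012  0.0038]
2.7 [ 471.4 -267.6  190.1] [-1.7996e+02 -7.0000e-02  1.0072e+02] [-0.52  0.27  1.85  0.    1.02 -0.71] open 1.0006850272851915 0.0 [-0.2  0.3 -0.2]
```

Call:
send_rows(targets=[-0.005, -0.001, 0.04, 0, 0, 0.005, 1, -0.005, -0.001, 0.08, 0, 0, 0.005, 1, -0.005, -0.001, 0.1, 0, 0, 0.005, 1, -0.005, -0.001, 0.12, 0, 0, 0.005, 1, -0.005, -0.001, 0.14, 0, 0, 0.005, 1, -0.005, -0.001, 0.155, 0, 0, 0.005, 1, -0.005, -0.001, 0.165, 0, 0, 0.005, 1, -0.005, -0.001, 0.175, 0, 0, 0.005, 1, -0.005, -0.001, 0.177, 0, 0, 0.005, 1, -0.005, -0.001, 0.177, 0, 0, 0.005, 1, -0.005, -0.001, 0.177, 0, 0, 0.005, 1])

```text
clock: 3.62
eef_pos: [472.1, -274.0, 14.0]
tcp_rot: [3.141, 0.001, 1.753]
contact_force: [-0.0, -0.1, -0.8]
opening: 1.004
grasp_force: 0.0
```

Call:
send_rows(targets=[0, 0, 0, 0, 0, 0, -1, 0, 0, 0, 0, 0, 0, -1, 0, 0, 0, 0, 0, 0, -1, 0, 0, 0, 0, 0, 0, -1, 0, 0, 0, 0, 0, 0, -1, 0, 0, 0, 0, 0, 0, -1, 0, 0, 0, 0, 0, 0, -1, 0, 0, 0, 0, 0, 0, -1, 0, 0, 0, 0, 0, 0, -1], grip_force=40)

```text
clock: 4.37
eef_pos: [472.2, -274.4, 14.2]
tcp_rot: [3.141, 0.001, 1.753]
contact_force: [-0.0, 0.8, 5.7]
opening: 0.723
grasp_force: 43.9
```

```bash
python3 goal.py 471.8 -272.5 170 100.5
```

```text
shift m [ 1.800e-03  1.000e-04 -1.558e-01] turn [ 0.001   0.0008 -0.0014]
4.3667 [ 472.2 -274.4   14.2] [1.7994e+02 5.0000e-02 1.0042e+02] [-0.53  0.53  1.95  0.    0.66 -0.71] open 0.7230364666578127 43.882023096084595 [-0.   0.8  5.7]
```

Call:
send_rows(targets=[0, 0, -0.02, 0, 0, 0, -1, 0, 0, -0.05, 0, 0, 0, -1, 0, 0, -0.085, 0, 0, 0, -1, 0, 0, -0.12, 0, 0, 0, -1, 0, 0, -0.155, 0, 0, 0, -1, 0, 0, -0.18, 0, 0, 0, -1, 0, 0, -0.19, 0, 0, 0, -1, 0, 0, -0.19, 0, 0, 0, -1, 0, 0, -0.19, 0, 0, 0, -1])

```text
clock: 5.12
eef_pos: [471.2, -273.9, 202.5]
tcp_rot: [-3.141, -0.0, 1.753]
contact_force: [0.2, 0.1, -2.3]
opening: 0.719
grasp_force: 45.2
```

```bash
python3 - <<'E'
from h import *
T=grab('top','top2.png');W=grab('wrist','w2.png')
# pad: white
q,c,b,k=comp(T,(385,215,445,270),lambda a:a.min(2)>140); print(q,c)
E
python3 goal.py 568.4 10.8 205 145.0
```

```text
[406 244  22  26 271] [416.58671587 256.48339483]
shift m [ 0.2618  0.1477 -0.0037] turn [-0.0016 -0.0031 -0.778 ]
5.2167 [ 470.5 -273.4  201.1] [-1.7985e+02 -1.3000e-01  1.0042e+02] [-0.53  0.26  1.83  0.    1.05 -0.71] open 0.7210217701326043 45.16966223716736 [-0.4  0.1 -1.9]
```

View pics/w2.png

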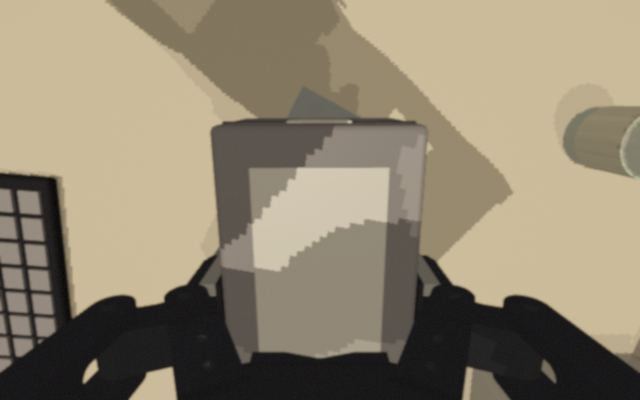

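The held case sits square in the fingers, with its panel's far edge at v=168, u 249–389.

Run:
```python
from h import *
s=r.sense();d=grab('wrist');C=rot(s['tcp_rot'])
for p in((249,168),(389,168),(214,127),(427,127)):
    P=plane(d,*p,s['eef_pos'][2]+42); print((C.T@(P-s['eef_pos'])).round(1))
P=np.array([472,-272,8]);print(proj(grab('top'),P))
```

```text
[ 46.7 -18.7 -41.8]
[ 46.7  21.5 -42. ]
[ 58.2 -27.9 -41.8]
[ 58.2  31.4 -42. ]
(np.float64(409.28976195324987), np.float64(243.0587797666131))
```

```bash
python3 goal.py 569.2 10.2 200 145.0
```

```text
shift m [0.2612 0.1482 0.0014] turn [-0.0016 -0.0032 -0.778 ]
5.3167 [ 470.7 -273.5  201.2] [-1.7985e+02 -1.3000e-01  1.0043e+02] [-0.53  0.26  1.83  0.    1.05 -0.71] open 0.7197279731510285 45.1679402589798 [-0.1  0.3 -2.6]
```

Call:
send_rows(targets=[0.022, 0.012, 0, 0, 0, -0.07, -1, 0.05, 0.028, 0, 0, 0, -0.15, -1, 0.08, 0.045, 0, 0, 0, -0.24, -1, 0.11, 0.062, 0, 0, 0, -0.33, -1, 0.14, 0.079, 0, 0, 0, -0.42, -1, 0.17, 0.096, 0, 0, 0, -0.51, -1, 0.2, 0.113, 0, 0, 0, -0.6, -1, 0.23, 0.13, 0, 0, 0, -0.69, -1, 0.25, 0.142, 0, 0, 0, -0.745, -1, 0.261, 0.148, 0, 0, 0, -0.778, -1, 0.261, 0.148, 0, 0, 0, -0.778, -1, 0.261, 0.148, 0, 0, 0, -0.778, -1])

```text
clock: 6.32
eef_pos: [569.4, 9.4, 202.2]
tcp_rot: [-3.14, -0.001, 2.531]
contact_force: [0.3, -1.1, -2.5]
opening: 0.72
grasp_force: 45.0
```

Call:
send_rows(targets=[0, 0, 0.01, 0, 0, 0, -1, 0, 0, 0.03, 0, 0, 0, -1, 0, 0, 0.05, 0, 0, 0, -1, 0, 0, 0.065, 0, 0, 0, -1, 0, 0, 0.075, 0, 0, 0, -1, 0, 0, 0.08, 0, 0, 0, -1, 0, 0, 0.08, 0, 0, 0, -1, 0, 0, 0.08, 0, 0, 0, -1])

```text
clock: 6.98
eef_pos: [570.1, 8.9, 123.5]
tcp_rot: [3.142, 0.0, 2.53]
contact_force: [0.4, -0.1, -1.5]
opening: 0.722
grasp_force: 45.1
```

```bash
python3 goal.py 569.2 10.2 103 145.0
python3 - <<'E'
from h import *
T=grab('top');S=grab('side');s=r.sense();print(s['eef_pos'])
h=s['eef_pos'][2]+42
A=z(T,(270,170,345,245),4);B=z(S,(265,130,365,230),4)
o=np.zeros((400,700,3),np.uint8);o[:300,:300]=A;o[:400,300:]=B;cv2.imwrite('pics/m3.png',o)
E
```

```text
shift m [0.0015 0.0005 0.0205] turn [ 0.      0.0001 -0.0008]
6.9833 [570.1   8.9 123.5] [1.8000e+02 1.0000e-02 1.4496e+02] [ 0.01  0.39  1.84 -0.    0.9  -0.95] open 0.7221547597005418 45.06694972515106 [ 0.4 -0.1 -1.5]
[570.64558529   9.21891189 124.17885544]
```

View pics/m3.png

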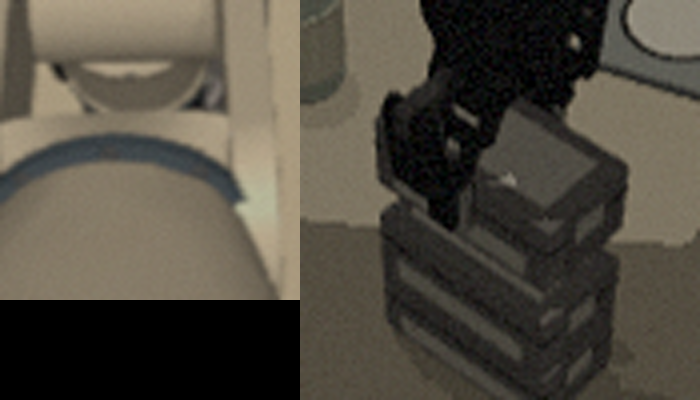

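The side view shows the held case over the column: lid corners (346.5,171.5) and (326.8,184.5) for the held case, (344,195.5) and (327,206) for the column.

```bash
python3 - <<'E'
from h import *
S=grab('side');e=r.sense()['eef_pos'];print(e)
for p,h in(((346.5,171.5),e[2]+42),((344,195.5),96),((326.8,184.5),e[2]+42),((327,206),96)): print(plane(S,*p,h).round(1))
y=np.radians(145);L=np.array([np.cos(y),np.sin(y)]);N=np.array([-L[1],L[0]])
for c,h in(((568.4,10.8),96),((570.6-.8,9.2+.6),e[2]+42)):
  for a,b in((58,31),(58,-31),(-58,31),(-58,-31)): print(h,np.round(proj(S,[*(np.array(c)+a*L+b*N),h]),1))
E
python3 goal.py 569.2 10.2 103 145
```

```text
[570.6454217    9.29876535 124.22055953]
[505.7  20.1 166.2]
[505.3  22.   96. ]
[540.9  58.7 166.2]
[538.   54.2  96. ]
96 [345.2 194.4]
96 [326.  211.8]
96 [303.9 167.5]
96 [284.3 183. ]
166.22055952978408 [347.2 170.7]
166.22055952978408 [326.8 188.4]
166.22055952978408 [303.2 143.4]
166.22055952978408 [282.4 159.1]
shift m [ 0.0017 -0.0001  0.0212] turn [ 0.0009  0.0014 -0.0001]
7.1333 [570.6   9.3 124.2] [1.7995e+02 8.0000e-02 1.4499e+02] [ 0.01  0.39  1.84 -0.    0.9  -0.95] open 0.7217528119700372 45.067116022109985 [ 0.5  0.8 -2.7]
```

Call:
send_rows(targets=[0.0015, 0, 0.006, 0, 0, 0, -1, 0.0015, 0, 0.012, 0, 0, 0, -1, 0.0015, 0, 0.016, 0, 0, 0, -1, 0.0015, 0, 0.019, 0, 0, 0, -1, 0.0015, 0, 0.021, 0, 0, 0, -1, 0.0015, 0, 0.022, 0, 0, 0, -1, 0.0015, 0, 0.022, 0, 0, 0, -1, 0.0015, 0, 0.022, 0, 0, 0, -1])

```text
clock: 7.8
eef_pos: [568.4, 10.4, 102.2]
tcp_rot: [-3.141, -0.001, 2.531]
contact_force: [-6.2, 1.1, 11.9]
opening: 0.723
grasp_force: 46.5
```

Call:
send_rows(targets=[0, 0, -0.001, 0, 0, 0, -1, 0, 0, -0.001, 0, 0, 0, -1, 0, 0, -0.001, 0, 0, 0, 0.5, 0, 0, -0.001, 0, 0, 0, 0.6, 0, 0, -0.001, 0, 0, 0, 0.8, 0, 0, -0.001, 0, 0, 0, 1, 0, 0, -0.001, 0, 0, 0, 1, 0, 0, -0.001, 0, 0, 0, 1, 0, 0, -0.001, 0, 0, 0, 1])

```text
clock: 8.55
eef_pos: [568.8, 10.3, 102.3]
tcp_rot: [3.142, 0.0, 2.531]
contact_force: [-0.4, 0.2, 0.8]
opening: 0.997
grasp_force: 0.0
```

Call:
send_rows(targets=[0, 0, -0.01, 0, 0, 0, 1, 0, 0, -0.03, 0, 0, 0, 1, 0, 0, -0.06, 0, 0, 0, 1, 0, 0, -0.1, 0, 0, 0, 1, 0, 0, -0.14, 0, 0, 0, 1, 0, 0, -0.15, 0, 0, 0, 1, 0, 0, -0.15, 0, 0, 0, 1])

```text
clock: 9.13
eef_pos: [571.0, 10.3, 257.1]
tcp_rot: [3.137, 0.006, 2.531]
contact_force: [0.3, 0.9, 0.8]
opening: 0.998
grasp_force: 0.0
```

```bash
python3 goal.py 400 110 250 120
python3 - <<'E'
from h import *
T=grab('top','top4.png');S=grab('side','side4.png')
q,c,b,k=comp(S,(270,130,360,200),lambda a:a.min(2)>95);print(q,c,b,plane(S,*c,144))
E
```

```text
shift m [ 0.1973 -0.0164  0.0058] turn [0.0058 0.0051 0.4364]
9.1333 [571.   10.3 257.1] [179.74   0.36 145.  ] [ 0.02  0.24  1.73 -0.    1.16 -0.94] open 0.9975783405972496 0.0 [0.3 0.9 0.8]
[ 270  130   90   62 1885] [314.60795756 155.73793103] [[270. 130.]
 [359. 130.]
 [359. 191.]
 [270. 191.]] [574.22857314 -38.43568378 144.        ]
```

View pics/side4.png

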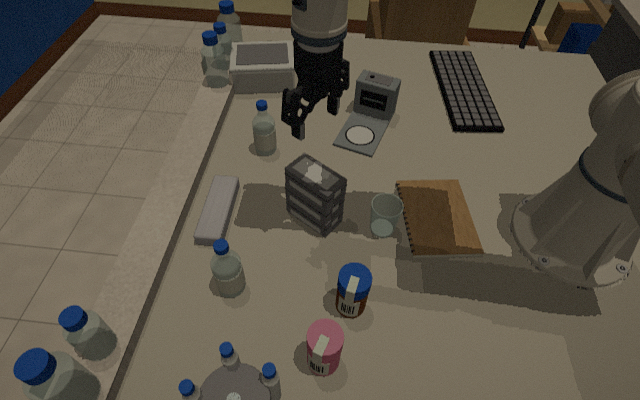

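The side view shows the three cases stacked square at (315,195) and the pad free at (360,135).

```bash
python3 - <<'E'
from h import *
T=grab('top');S=grab('side')
print(tri(T,(228.5,242),S,(355.3,276)))
a=plane(T,229,242.5,110);b=plane(T,220.9,240.3,110);print(a,b,np.degrees(np.arctan2(*(b-a)[1::-1])))
o=np.array([(360,135)]);print(plane(S,360,135,8))
E
python3 goal.py 415 195 240 130
```

```text
(array([474.23063234, 214.54990375, 107.80808898]), np.float64(0.47384514321908483))
[472.3478453 212.8320174 110.       ] [478.62961362 233.90067492 110.        ] 73.39768050557093
[ 473.80161347 -272.26584102    8.        ]
shift m [0.231  0.0638 0.0112] turn [-0.0017 -0.0018  0.2618]
9.3333 [567.7  10.3 250.8] [-1.7992e+02 -1.2000e-01  1.4500e+02] [ 0.02  0.25  1.74  0.    1.16 -0.94] open 0.997682615664204 0.0 [-0.6  0.1  0.2]
```

```bash
python3 goal.py 473 214 245 30
```

```text
shift m [0.1944 0.1126 0.006 ] turn [-3.0000e-03  2.0000e-04  2.0072e+00]
9.3333 [567.7  10.3 250.8] [-1.7992e+02 -1.2000e-01  1.4500e+02] [ 0.02  0.25  1.74  0.    1.16 -0.94] open 0.997682615664204 0.0 [-0.6  0.1  0.2]
```

Call:
send_rows(targets=[0.194, 0.113, 0.006, 0, 0, 2.007, 1, 0.194, 0.113, 0.006, 0, 0, 2.007, 1, 0.194, 0.113, 0.006, 0, 0, 2.007, 1, 0.194, 0.113, 0.006, 0, 0, 2.007, 1, 0.194, 0.113, 0.006, 0, 0, 2.007, 1, 0.194, 0.113, 0.006, 0, 0, 2.007, 1, 0.194, 0.113, 0.006, 0, 0, 2.007, 1, 0.194, 0.113, 0.006, 0, 0, 2.007, 1, 0.194, 0.113, 0.006, 0, 0, 2.007, 1, 0.194, 0.113, 0.006, 0, 0, 2.007, 1, 0.194, 0.113, 0.006, 0, 0, 2.007, 1, 0.194, 0.113, 0.006, 0, 0, 2.007, 1])

```text
clock: 10.33
eef_pos: [473.7, 213.8, 244.4]
tcp_rot: [-3.14, 0.003, 1.079]
contact_force: [-0.4, 0.2, -0.4]
opening: 0.999
grasp_force: 0.0
```

```bash
python3 goal.py 473 214 245 30
```

```text
shift m [-0.0001 -0.0007 -0.0006] turn [-0.0013  0.0032  0.5554]
10.3333 [473.7 213.8 244.4] [-1.7988e+02  1.6000e-01  6.1820e+01] [ 0.42  0.18  1.84 -0.    1.13  0.91] open 0.9987585448977644 0.0 [-0.4  0.2 -0.4]
```

Call:
send_rows(targets=[0, 0, 0, 0, 0, 0.125, 1, 0, 0, 0, 0, 0, 0.25, 1, 0, 0, 0, 0, 0, 0.375, 1, 0, 0, 0, 0, 0, 0.49, 1, 0, 0, 0, 0, 0, 0.53, 1, 0, 0, 0, 0, 0, 0.53, 1, 0, 0, 0, 0, 0, 0.53, 1])

```text
clock: 10.92
eef_pos: [474.0, 213.8, 244.9]
tcp_rot: [-3.141, 0.002, 0.557]
contact_force: [-1.0, -0.6, 0.4]
opening: 1.0
grasp_force: 0.0
```

```bash
python3 goal.py 473 214 245 30
python3 - <<'E'
from h import *
W=grab('wrist','w5.png');T=grab('top');S=grab('side');cv2.imwrite('pics/side5.png',S['color'])
o=np.zeros((400,800,3),np.uint8);o[:,:400]=W['color'][:,120:520]
o[:300,400:]=z(T,(290,175,390,250),4)
A=z(T,(380,210,480,285),4);o=np.vstack([o,np.zeros((200,800,3),np.uint8)]);o[300:600,400:]=A
o[400:600,:400]=z(S,(280,145,380,195),4)
cv2.imwrite('pics/m5.png',o)
E
```

```text
shift m [-0.0007 -0.0007 -0.0001] turn [-0.0003  0.0025  0.0332]
10.9167 [474.  213.8 244.9] [-1.7998e+02  1.4000e-01  3.1900e+01] [ 0.42  0.18  1.84 -0.    1.13  1.43] open 0.9999790481433614 0.0 [-1.  -0.6  0.4]
```

View pics/m5.png

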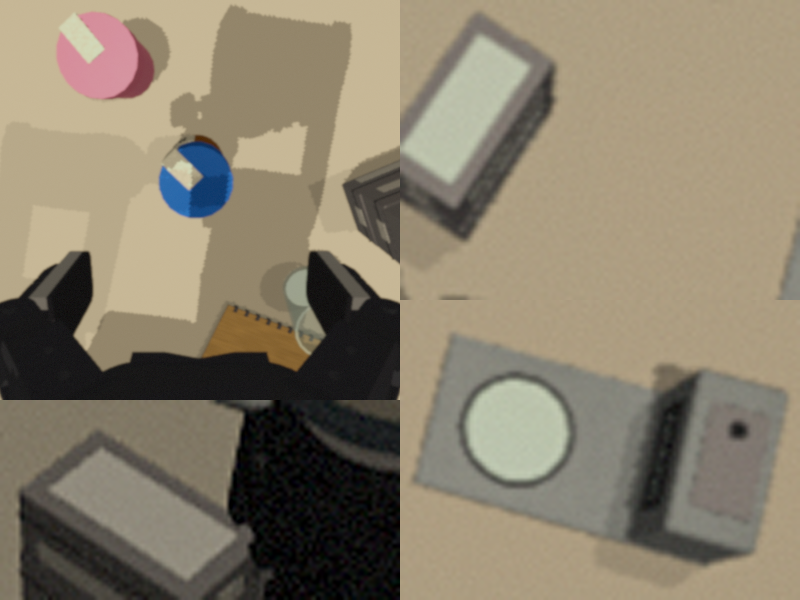

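The wrist view shows the cap at (316,181) with its strip running up-left. The top view shows the pad at (409,242) and the third case's lid panel at (307,203).

Run:
```python
from h import *
T=grab('top');S=grab('side');W=grab('wrist')
def panel(d,b,t,h):
    s,c,q,k=comp(d,b,lambda a:a.min(2)>t)
    P=np.array([plane(d,u,v,h)[:2] for u,v in k[:,0].astype(float)]).astype(np.float32)
    Q=cv2.boxPoints(cv2.minAreaRect(P));e=max((Q[1]-Q[0],Q[2]-Q[1]),key=np.linalg.norm)
    return c,plane(d,*c,h).round(1),P.mean(0),np.linalg.norm(e),np.degrees(np.arctan2(e[1],e[0]))%180
a=panel(T,(285,175,332,230),150,144);b=panel(S,(288,150,345,195),95,144);print(a,b,tri(T,a[0],S,b[0]))
p=panel(T,(390,225,428,262),150,8);print('pad',p)
q=panel(S,(344,122,377,147),100,8);print(q,tri(T,p[0],S,q[0]))
def jar(d,box):
    x0,y0,x1,y1=box
    m=np.zeros((400,640),np.uint8);a=d['color'].astype(int);m[y0:y1,x0:x1]=(blue(a)*255)[y0:y1,x0:x1].astype(np.uint8)
    k=np.vstack(cv2.findContours(m,0,1)[0]);return cv2.minEnclosingCircle(k),cv2.fitEllipse(cv2.convexHull(k))
print(jar(W,(260,120,370,240)),jar(T,(210,225,250,262)))
cc=jar(W,(260,120,370,240))[0][0];print('jar W@110',plane(W,*cc,110))
a=W['color'].astype(int);h=W['color'][140:225,275:360]
s=comp(W,(280,140,345,192),lambda a:(a[...,2]>a[...,0]-25)&(np.hypot(np.mgrid[140:192,280:345][1]-cc[0],np.mgrid[140:192,280:345][0]-cc[1])<35))
print('strip',s[0],s[1],s[2].tolist())
b=plane(W,*s[1],110)-plane(W,*cc,110);print('yaw',np.degrees(np.arctan2(b[1],b[0])),np.linalg.norm(b[:2]))
```

```text
(array([305.75670498, 201.73180077]), array([567.2,  11.5, 144. ]), array([567.64105 ,  11.022215], dtype=float32), np.float32(90.323), np.float32(145.10884)) (array([315.55636896, 172.89751098]), array([567. ,  10.4, 144. ]), array([568.9675  ,   9.281004], dtype=float32), np.float32(93.5656), np.float32(145.24704)) (array([566.90930834,  11.48536726, 145.15070271]), np.float64(0.05290085363355302))
pad (array([408.83509514, 242.09936575]), array([ 474.7, -270.9,    8. ]), array([ 474.6141 , -270.77643], dtype=float32), np.float32(67.121956), np.float32(132.22583))Traceback (most recent call last):
  File "<stdin>", line 10, in <module>
  File "<stdin>", line 4, in panel
  File "h.py", line 27, in comp
    i=1+np.argmax(s[1:,4])
        ~~~~~~~~~^^^^^^^^^
    return _wrapfunc(a, 'argmax', axis=axis, out=out, **kwds)
    return bound(*args, **kwds)
ValueError: attempt to get argmax of an empty sequence
```

```bash
python3 - <<'E'
from h import *
T=grab('top');S=grab('side');W=grab('wrist')
x=comp(S,(344,122,377,147),lambda a:a.min(2)>82);print(x[0],x[1],plane(S,*x[1],8),tri(T,(408.84,242.1),S,x[1]))
def jar(d,box):
    x0,y0,x1,y1=box
    m=np.zeros((400,640),np.uint8);a=d['color'].astype(int);m[y0:y1,x0:x1]=(blue(a)*255)[y0:y1,x0:x1].astype(np.uint8)
    k=np.vstack(cv2.findContours(m,0,1)[0]);return cv2.minEnclosingCircle(k),cv2.fitEllipse(cv2.convexHull(k))
print(jar(W,(260,120,370,240)),jar(T,(210,225,250,262)))
cc=jar(W,(260,120,370,240))[1][0];print('jar W@110',plane(W,*cc,110),'tri',tri(W,cc,T,jar(T,(210,225,250,262))[1][0]))
Y,X=np.mgrid[140:195,280:345]
s=comp(W,(280,140,345,195),lambda a:(a[...,2]>a[...,0]-25)&(np.hypot(X-cc[0],Y-cc[1])<34))
print('strip',s[0],s[1],s[2].tolist())
b=plane(W,*s[1],110)-plane(W,*cc,110);print('yaw',np.degrees(np.arctan2(b[1],b[0])),np.linalg.norm(b[:2]))
# reader edges on plate: top view long sides
g=lambda x,y:(380+(x-400)/4-.4,210+(y-300)/4-.4)
P=[plane(T,*g(*p),8)[:2] for p in((453,332),(630,382),(413,484),(600,534))]
for i,j in((0,1),(2,3)): d=P[j]-P[i];print('reader yaw',np.degrees(np.arctan2(d[1],d[0])))
Q=[plane(T,*g(*p),110)[:2] for p in((703,370),(788,392),(752,552),(668,536))]
for i,j,o in((0,1,0),(3,2,0),(0,3,90),(1,2,90)): d=Q[j]-Q[i];print('block',np.degrees(np.arctan2(d[1],d[0]))+o)
E
python3 goal.py 473 214 90 30
```

```text
[344 122   4  24  55] [344.96363636 134.05454545] [ 514.34793548 -270.87338389    8.        ] (array([ 495.40950094, -276.26759278,   -2.18115221]), np.float64(38.689348066688005))
(((315.2368469238281, 180.7105255126953), 37.522483825683594), ((315.3688659667969, 181.1427001953125), (72.73887634277344, 74.37752532958984), 5.084790229797363)) (((230.5, 241.5), 11.068072319030762), ((231.81593322753906, 241.26576232910156), (14.136412620544434, 21.954774856567383), 160.7675323486328))
jar W@110 [478.1527018 218.5168738 110.       ] tri (array([476.26161355, 213.19731072,  86.52070348]), np.float64(7.629875144993991))
strip [285 153  38  38 750] [303.112      171.57733333] [[283.0000305175781, 166.0], [297.5000305175781, 151.5], [323.0000305175781, 177.0], [308.5000305175781, 191.5]]
yaw 83.14204148286984 12.452993063290577
reader yaw -107.7460490433585
reader yaw -106.59412555532244
block -106.49145987792697
block -102.35074210564957
block 253.16689268477896
block 251.83838450558255
shift m [-0.0015 -0.0008  0.1563] turn [ 0.     -0.0001  0.0316]
11.3667 [474.6 214.1 246.3] [180.    -0.    31.81] [0.42 0.18 1.84 0.   1.13 1.44] open 1.0028638771668623 0.0 [-0.6 -0.9  0.2]
```

Call:
send_rows(targets=[0.002, -0.0015, 0.035, 0, 0, 0, 1, 0.002, -0.0015, 0.07, 0, 0, 0, 1, 0.002, -0.0015, 0.095, 0, 0, 0, 1, 0.002, -0.0015, 0.11, 0, 0, 0, 1, 0.002, -0.0015, 0.125, 0, 0, 0, 1, 0.002, -0.0015, 0.14, 0, 0, 0, 1, 0.002, -0.0015, 0.155, 0, 0, 0, 1, 0.002, -0.0015, 0.167, 0, 0, 0, 1, 0.002, -0.0015, 0.174, 0, 0, 0, 1, 0.002, -0.0015, 0.174, 0, 0, 0, 1, 0.002, -0.0015, 0.174, 0, 0, 0, 1])

```text
clock: 12.28
eef_pos: [475.5, 216.4, 72.3]
tcp_rot: [-3.142, 0.0, 0.555]
contact_force: [-0.9, 0.9, -0.1]
opening: 0.997
grasp_force: 0.0
```

Call:
send_rows(targets=[0, 0, 0, 0, 0, 0, 0.6, 0, 0, 0, 0, 0, 0, 0.5, 0, 0, 0, 0, 0, 0, 0.4, 0, 0, 0, 0, 0, 0, 0.3, 0, 0, 0, 0, 0, 0, -1, 0, 0, 0, 0, 0, 0, -1, 0, 0, 0, 0, 0, 0, -1, 0, 0, 0, 0, 0, 0, -1, 0, 0, 0, 0, 0, 0, -1, 0, 0, 0, 0, 0, 0, -1], grip_force=45)

```text
clock: 13.12
eef_pos: [476.1, 217.0, 73.4]
tcp_rot: [-3.141, -0.002, 0.555]
contact_force: [-2.3, 1.2, 6.6]
opening: 0.692
grasp_force: 47.1
```

```bash
python3 goal.py 475 216 260 31.8
python3 - <<'E'
from h import *
W=grab('wrist');cv2.imwrite('pics/w6.png',np.hstack([W['color'][:,120:520],grab('side')['color'][150:350,250:450].repeat(2,0).repeat(2,1)]))
E
```

```text
shift m [-0.0011  0.0002 -0.1866] turn [-0.0001 -0.0018 -0.0002]
13.1167 [476.1 217.   73.4] [-1.7999e+02 -1.0000e-01  3.1790e+01] [0.42 0.41 1.98 0.   0.76 1.44] open 0.6923980055965668 47.0880925655365 [-2.3  1.2  6.6]
```

View pics/w6.png

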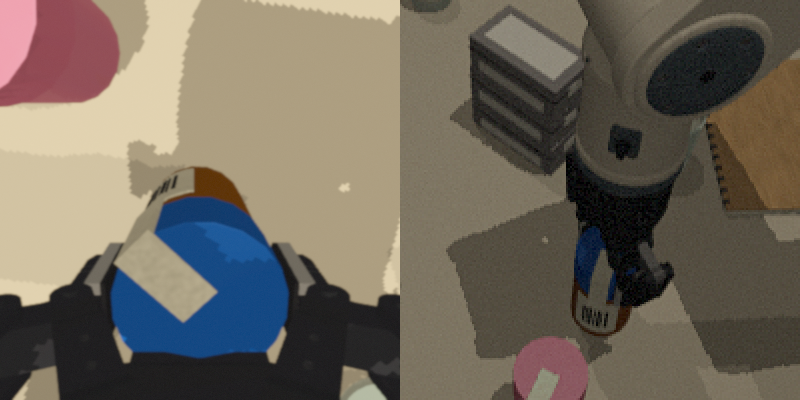

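The jar is gripped by the cap. The strip runs from (320,307), the cap's centre, to (251,246) in the full wrist image, and the label is visible below it.

```bash
python3 - <<'E'
from h import *
W=grab('wrist');s=r.sense();C=rot(s['tcp_rot'])
q=[plane(W,*p,110) for p in((337,293),(303,322),(268,230),(234,262))]
a=(q[0]+q[1])/2;b=(q[2]+q[3])/2;d=b-a
print('centre',a,'len',np.linalg.norm(d),'wid',np.linalg.norm(q[0]-q[1]),'yaw',np.degrees(np.arctan2(d[1],d[0])))
for i,j in((0,2),(1,3)): e=q[j]-q[i];print(np.degrees(np.arctan2(e[1],e[0])))
print('in tool',C.T@(a-s['eef_pos']),s['eef_pos'],np.degrees(s['tcp_rot']))
E
python3 goal.py 475 216 260 31.8
```

```text
centre [476.4523484 215.8812689 110.       ] len 31.33229602881157 wid 15.850222341732422 yaw 76.64421274262934
76.64099683722104
76.64742938618863
in tool [ -0.22586607   1.11981206 -36.6206424 ] [476.10693519 216.99075611  73.3799758 ] [-1.79991860e+02 -1.01729196e-01  3.17897699e+01]
shift m [-0.0011  0.0002 -0.1866] turn [-0.0001 -0.0018 -0.0002]
13.2667 [476.1 217.   73.4] [-1.7999e+02 -1.0000e-01  3.1790e+01] [0.42 0.41 1.98 0.   0.76 1.44] open 0.6927903054881137 47.08905637264252 [-2.6  2.2  7. ]
```

Call:
send_rows(targets=[0, 0, -0.015, 0, 0, 0, -1, 0, 0, -0.04, 0, 0, 0, -1, 0, 0, -0.075, 0, 0, 0, -1, 0, 0, -0.11, 0, 0, 0, -1, 0, 0, -0.145, 0, 0, 0, -1, 0, 0, -0.175, 0, 0, 0, -1, 0, 0, -0.19, 0, 0, 0, -1, 0, 0, -0.19, 0, 0, 0, -1, 0, 0, -0.19, 0, 0, 0, -1])

```text
clock: 14.02
eef_pos: [475.5, 216.4, 262.5]
tcp_rot: [3.141, -0.001, 0.555]
contact_force: [-0.2, -0.3, -3.4]
opening: 0.693
grasp_force: 49.8
```

```bash
python3 goal.py 470 0 265 107
```

```text
shift m [-0.1187  0.181  -0.0026] turn [ 1.1000e-03 -1.0000e-03 -1.3125e+00]
14.0167 [475.5 216.4 262.5] [ 1.7999e+02 -8.0000e-02  3.1800e+01] [ 0.42  0.16  1.82 -0.    1.16  1.44] open 0.6931493110075935 49.76343512535095 [-0.2 -0.3 -3.4]
```

Call:
send_rows(targets=[-0.006, 0.009, 0, 0, 0, -0.06, -1, -0.016, 0.024, 0, 0, 0, -0.17, -1, -0.027, 0.041, 0, 0, 0, -0.29, -1, -0.038, 0.058, 0, 0, 0, -0.41, -1, -0.049, 0.075, 0, 0, 0, -0.53, -1, -0.06, 0.092, 0, 0, 0, -0.65, -1, -0.071, 0.109, 0, 0, 0, -0.77, -1, -0.082, 0.126, 0, 0, 0, -0.89, -1, -0.093, 0.143, 0, 0, 0, -1.01, -1, -0.104, 0.16, 0, 0, 0, -1.13, -1, -0.113, 0.174, 0, 0, 0, -1.24, -1, -0.119, 0.181, 0, 0, 0, -1.312, -1])

```text
clock: 15.02
eef_pos: [468.4, -1.7, 259.9]
tcp_rot: [-3.138, -0.001, 1.872]
contact_force: [-0.1, 0.2, -3.6]
opening: 0.693
grasp_force: 49.8
```

```bash
python3 goal.py 474.4 -271.3 230 207.7
```

```text
shift m [-0.2592 -0.0742  0.0301] turn [-0.0022 -0.0037 -1.7528]
15.0167 [468.4  -1.7 259.9] [-1.7978e+02 -3.0000e-02  1.0727e+02] [-0.01  0.08  1.92 -0.    1.15 -0.31] open 0.6928203282435316 49.780442118644714 [-0.1  0.2 -3.6]
```

Call:
send_rows(targets=[-0.012, -0.003, 0, 0, 0, -0.08, -1, -0.03, -0.009, 0, 0, 0, -0.2, -1, -0.05, -0.014, 0, 0, 0, -0.32, -1, -0.07, -0.02, 0, 0, 0, -0.44, -1, -0.09, -0.026, 0, 0, 0, -0.56, -1, -0.11, -0.031, 0, 0, 0, -0.68, -1, -0.13, -0.037, 0, 0, 0, -0.8, -1, -0.15, -0.043, 0, 0, 0, -0.92, -1, -0.17, -0.049, 0, 0, 0, -1.04, -1, -0.19, -0.054, 0, 0, 0, -1.16, -1, -0.205, -0.059, 0, 0, 0, -1.26, -1, -0.215, -0.062, 0, 0, 0, -1.33, -1])

```text
clock: 16.02
eef_pos: [471.9, -224.9, 259.7]
tcp_rot: [3.14, -0.004, -3.082]
contact_force: [0.1, 0.7, -2.8]
opening: 0.689
grasp_force: 49.8
```

```bash
python3 goal.py 474.4 -271.3 200 207.7
```

```text
shift m [ 0.0001 -0.0466  0.0596] turn [ 0.0022 -0.0032 -0.4234]
16.0167 [ 471.9 -224.9  259.7] [ 179.91   -0.21 -176.56] [-0.45  0.17  1.82 -0.    1.16 -2.08] open 0.6890438862250959 49.76719558238983 [ 0.1  0.7 -2.8]
```

Call:
send_rows(targets=[0, -0.01, 0.005, 0, 0, -0.08, -1, 0, -0.022, 0.015, 0, 0, -0.19, -1, 0, -0.035, 0.03, 0, 0, -0.3, -1, 0, -0.044, 0.045, 0, 0, -0.39, -1, 0, -0.0466, 0.057, 0, 0, -0.423, -1, 0, -0.0466, 0.06, 0, 0, -0.423, -1, 0, -0.0466, 0.06, 0, 0, -0.423, -1, 0, -0.0466, 0.06, 0, 0, -0.423, -1, 0, -0.0466, 0.06, 0, 0, -0.423, -1])

```text
clock: 16.77
eef_pos: [475.9, -270.1, 202.5]
tcp_rot: [-3.142, 0.0, -2.664]
contact_force: [1.1, 0.2, -2.5]
opening: 0.693
grasp_force: 49.7
```

```bash
python3 - <<'E'
from h import *
W=grab('wrist');s=r.sense();C=rot(s['tcp_rot'])
x=comp(W,(200,200,340,400),lambda a:(abs(a[...,0]-a[...,2])<70)&(a[...,2]>90)&(a[...,0]<a[...,2]+10));print(x[0],x[1])
cv2.imwrite('pics/w7.png',W['color'])
E
python3 goal.py 474.4 -271.3 81.5 207.7
```

```text
[ 200  200  137  122 8778] [258.76315789 253.16154021]
shift m [ 2.100e-03 -1.000e-04  1.213e-01] turn [-0.0007  0.0004 -0.0054]
16.8167 [ 476.1 -270.2  202.8] [-1.7996e+02  3.0000e-02 -1.5261e+02] [-0.52  0.26  1.83  0.    1.05 -2.57] open 0.6898800568240333 49.74130690097809 [ 0.7  0.1 -2.9]
```

Call:
send_rows(targets=[0.002, 0, 0.015, 0, 0, -0.005, -1, 0.002, 0, 0.04, 0, 0, -0.005, -1, 0.002, 0, 0.065, 0, 0, -0.005, -1, 0.002, 0, 0.085, 0, 0, -0.005, -1, 0.002, 0, 0.1, 0, 0, -0.005, -1, 0.002, 0, 0.109, 0, 0, -0.005, -1, 0.002, 0, 0.115, 0, 0, -0.005, -1, 0.002, 0, 0.118, 0, 0, -0.005, -1, 0.002, 0, 0.12, 0, 0, -0.005, -1, 0.002, 0, 0.12, 0, 0, -0.005, -1, 0.002, 0, 0.12, 0, 0, -0.005, -1])

```text
clock: 17.73
eef_pos: [474.5, -271.5, 83.0]
tcp_rot: [-3.141, 0.001, -2.658]
contact_force: [0.8, -0.4, -3.0]
opening: 0.69
grasp_force: 49.8
```

```bash
python3 - <<'E'
from h import *
W=grab('wrist');S=grab('side');A=z(S,(325,60,425,160),4)
cv2.imwrite('pics/m8.png',np.hstack([W['color'][:,120:520],A]))
E
python3 goal.py 474.4 -271.3 81.4 207.7
```

```text
shift m [-0.      0.0002  0.0016] turn [-0.0011  0.0007 -0.0001]
17.8333 [ 474.5 -271.5   83. ] [-1.7994e+02  4.0000e-02 -1.5231e+02] [-0.52  0.42  1.92  0.    0.8  -2.58] open 0.6899473593863311 49.842819571495056 [ 0.4 -0.1 -2.9]
```

View pics/m8.png

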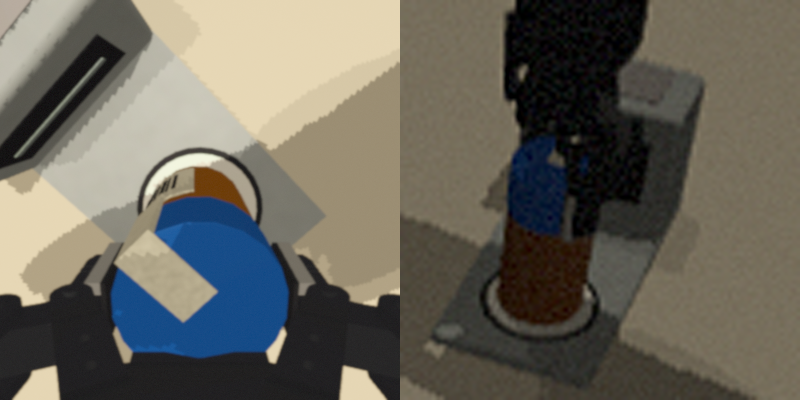

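The wrist view shows the strip pointing square at the window and the jar inside the pad's ring. The side view agrees, so I lower the last 1.5 mm and release.

Call:
send_rows(targets=[0, 0, 0.001, 0, 0, 0, -1, 0, 0, 0.0018, 0, 0, 0, -1, 0, 0, 0.0018, 0, 0, 0, -1, 0, 0, 0.0018, 0, 0, 0, -1])

```text
clock: 18.17
eef_pos: [474.6, -271.5, 81.4]
tcp_rot: [-3.141, 0.001, -2.658]
contact_force: [-1.6, 1.3, 6.3]
opening: 0.693
grasp_force: 50.3
```

Call:
send_rows(targets=[0, 0, -0.0005, 0, 0, 0, -1, 0, 0, -0.0005, 0, 0, 0, 0.42, 0, 0, -0.0005, 0, 0, 0, 0.5, 0, 0, -0.0005, 0, 0, 0, 0.6, 0, 0, -0.0005, 0, 0, 0, 0.8, 0, 0, -0.0005, 0, 0, 0, 1, 0, 0, -0.0005, 0, 0, 0, 1, 0, 0, -0.0005, 0, 0, 0, 1, 0, 0, -0.0005, 0, 0, 0, 1])

```text
clock: 18.92
eef_pos: [474.0, -271.3, 81.0]
tcp_rot: [3.142, -0.0, -2.658]
contact_force: [-0.4, 0.1, -0.3]
opening: 1.0
grasp_force: 0.0
```

Call:
send_rows(targets=[0, 0, -0.01, 0, 0, 0, 1, 0, 0, -0.03, 0, 0, 0, 1, 0, 0, -0.06, 0, 0, 0, 1, 0, 0, -0.1, 0, 0, 0, 1, 0, 0, -0.14, 0, 0, 0, 1, 0, 0, -0.16, 0, 0, 0, 1, 0, 0, -0.16, 0, 0, 0, 1, 0, 0, -0.16, 0, 0, 0, 1, 0, 0, -0.16, 0, 0, 0, 1])

```text
clock: 19.67
eef_pos: [473.5, -271.0, 240.6]
tcp_rot: [3.141, -0.0, -2.658]
contact_force: [-0.4, 0.5, -0.4]
opening: 0.998
grasp_force: 0.0
```

```bash
python3 goal.py 474.4 -271.3 200 207.7
python3 - <<'E'
from h import *
W=grab('wrist');T=grab('top');S=grab('side')
o=np.zeros((600,800,3),np.uint8);o[:400,:400]=W['color'][:,120:520];o[:400,400:]=z(S,(325,60,425,160),4)
o[400:,:400]=z(T,(280,175,380,225),4);o[400:,400:]=z(S,(270,145,370,195),4)
cv2.imwrite('pics/m9.png',o)
for d,b,t in((T,(285,175,332,230),150),(S,(288,150,345,195),95)):
    c=comp(d,b,lambda a:a.min(2)>t)[1];print(c,plane(d,*c,144))
c=comp(W,(240,120,400,260),blue);print(c[0],c[1]);k=cv2.fitEllipse(cv2.convexHull(c[3]));print(k,plane(W,*k[0],118))
E
```

```text
shift m [-0.0007 -0.0008  0.0406] turn [ 0.0007 -0.0004 -0.    ]
19.6667 [ 473.5 -271.   240.6] [ 1.7996e+02 -2.0000e-02 -1.5230e+02] [-0.52  0.22  1.79 -0.    1.13 -2.58] open 0.9979644846912855 0.0 [-0.4  0.5 -0.4]
[305.78977273 201.70833333] [567.20969235  11.44318487 144.        ]
[315.60394537 172.95751138] [566.91443343  10.54546501 144.        ]
[ 278  149   77   79 3805] [319.33061761 191.31274639]
((316.058349609375, 188.8542022705078), (76.47364807128906, 78.5401611328125), 169.84799194335938) [ 475.0114315  -273.93253342  118.        ]
```

View pics/m9.png

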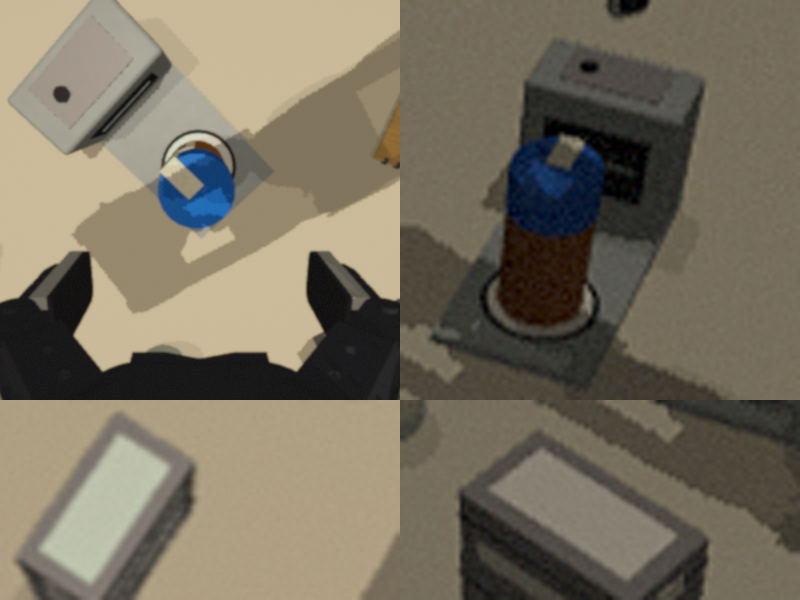

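The jar stands upright inside the pad's ring, about 3 mm off centre, with its strip square to the window. The column is unmoved and the gripper is clear of everything.

```bash
python3 -c "
from rig import r
print(r.sign_off())"
```

```text
the job is handed in; nothing more can be done
None
```

I handed the job in at about 20 s on the clock. The third case is stacked about 1 mm off the column, and the jar stands on the pad about 3 mm off centre with its label facing the window. The sign-off returned no verdict, so these figures come from my own camera measurements.

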